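Load a weld test strip into the bend jig

TASK

The welded aluminium test strip lies flat between the low guide rails of the raised bed, where it cannot be gripped by its sides. Slide it along the bed until its end overhangs the bed's open edge on the robot's side by about 50 mm, without letting it fall, then pinch the overhanging end, lift it off and lay it gently and squarely across both rollers of the bend jig, weld bead midway between the rollers and the strip centred along the rollers' length. Let go of it, and leave the hammer, the short offcut, the cup and the steel ring where they lie.

Things in the scene. Friction and masses are not known exactly. Their poses are not given: they have to be found in the camera images.
- strip: Loose bare-aluminium flat strip 160 mm long (x) x 45 mm wide (y) x 5 mm thick, about 100 g, with a raised weld bead (2 mm proud, 43 mm long) across the middle of its upper face. Origin: centre of its underside, below the bead; z up. Starts flat on the bed, bead up, x nearly along the bed's x, its end near the robot 10 to 47 mm short of the bed's edge.
- strip_end (a point): Point on the strip: middle of the lower edge of its end on its -x side, 80 mm from its origin; this is the end that must overhang the bed. Axes as the strip.
- bed: Fixed raised guide bed: steel slab 210 mm long (x) x 85 mm wide on a narrower blue pedestal. Origin: centre of its underside on the table. Sliding surface 60 mm above the table. Two rails, 8 mm above that surface, 15 mm wide, at y = -35 and +35 mm, full length, leave a 55 mm channel, open at both ends. Its -x end faces the robot (yaw up to 9 degrees); it stands on the left or the right.
- bed_edge (a point): Middle of the bed's edge on the robot's side (-x), at the height of the sliding surface (60 mm). Axes as the bed: x points back along the channel, away from the robot.
- jig: Fixed lower half of a bend jig: steel base 120 (x) x 96 (y) x 14 mm with two fixed, non-turning rollers, 20 mm diameter, 60 mm long, along y at x = -32 and +32 mm, tops 70 mm above the table. Blue blocks at the roller ends (30 to 42 mm either side in y) are 63 mm high. Origin: centre of its underside on the table. Stands on the side opposite the bed, yaw up to 20 degrees.
- jig_seat (a point): Point midway between the two rollers, at the height of their tops (70 mm). Axes as the jig. The strip's origin belongs here, its x along the jig's x (either way round).
- hammer: Bystander: hammer 240 mm long lying between the bed and the jig. Origin under its middle.
- offcut: Bystander: short aluminium offcut 75 x 45 x 8 mm without a bead, flat on the table. Origin under its centre.
- cup: Bystander: open steel cup, 70 mm diameter, 80 mm high. Origin under its centre.
- spacer: Bystander: flat steel ring 90 mm diameter, 25 mm high. Origin under its centre.
Not all that is in view belongs to the job. What is shaped like the jig but green or turquoise is not meant.

How it is judged:
By the outcome, as a careful person would: the job done as asked, in the order asked, and still so for the second after the job is handed in, with the robot touching nothing.
It also fails if it takes over 58 s, if anything falls off the work surface, if the arm or the gripper's body presses on something with over 40 N, if the wrist force passes 120 N, or if a joint passes its speed limit or range.

ROBOT

A 6-joint arm with a two-finger parallel gripper is mounted at the origin on the work surface. World frame = base frame: x ahead of the robot, y to its left, z up, the work surface at z = 0. Lengths are in m, angles in rad, forces in N, time in s.
With the tool pointing down it reaches from about 0.325 to 1 m from the base axis. Payload 5.1 kg.
Tool frame: the origin (TCP) lies midway between the tips of the shut fingers; the grasp point (between the pads) lies 19 mm behind it; y points along the fingers, z is the direction in which the jaws open and shut, and the axes are right-handed (so a half turn about y gives the same grasp; the last joint's range is limited). The gripper opens to 85 mm and grips with 20 to 120 N. Pads are 22 mm wide; open, the fingers measure 114 mm over their backs; the gripper's body (76 mm by 85 mm) begins 54 mm behind the grasp point. The pads swing forward as they close: fully open they stand 13 mm farther back than shut.
Start: joints at [1.26, 0.124, 1.65, -0, 1.367, -0.083], TCP at [0.147, 0.633, 0.231] pointing down, gripper open.
Joint ranges: [-2.61, 2.61], [-1.02, 2.33], [0.03, 2.71], [-1.35, 4.49], [0.32, 2.68], [-2.91, 2.91]. Speed limits (rad/s): [2.57, 2.57, 3.14, 3.14, 3.14, 3.14].

INTERFACE

Orientations are given as a unit quaternion [w, x, y, z].
In Python, from station import env gives the robot as it stands. The module is installed in compiled form; this text tells all that it offers.
- The arm moves only by the tool carry_out, never from a script. Its argument "targets" is a list of rows, each a list of 4 numbers: the shift along the tool's x, y, z in cm, then the turn about the tool's y in degrees. In form: [[dx, dy, dz, yaw], ...]. A call has 1 to 20 rows; each row shifts and turns the pose as measured when the row begins, along the tool's axes as they then stand; what a row does not reach is not made up. A row lasts 1/12 s, in which the tool goes at most 41.7 mm and 7.16 degrees, less where a joint would pass 70% of its speed; a pose out of reach is approached as far as the arm can. A call is refused whole if a number of a shift passes 4.17 or a number of a turn 7.16, either way. A call with a gripper value outside its range is refused whole. "claw" is the finger opening in cm, from 0 to 8.54, set as the call begins (left out, the last holds). The fingers move at their own pace and stop on an object; "squeeze" is the grip in N (left out, the last holds). Time passes only in rows, so rows that do not move let the fingers close. It gives the time, the measured TCP pose, the force and the opening at its end, in the units of the state.
- env.get_state(): the state, without advancing time (a new reading comes with each control period).
- env.get_image(name): name is "side" or "top" or "wrist"; returns a dict with "img" (384x512x3 uint8, red, green, blue), "mtx" (3x3 intrinsics, pixels), "position" and "orientation" of the camera in the world; the wrist camera has in their place "mount" (4x4, takes a point from camera to tool coordinates, whose origin is the TCP and whose axes are the tool frame's). Camera axes: x right, y up, looking along -z (the intrinsics and any distortion apply to the point x, -y, -z); pixel columns grow to the right and rows downward; lengths in m; the calibration is good to about 2 mm. A picture is of the moment at which its call begins: read the wrist's pose just before it. There is no depth.
- env.finish_job(): hands the job in, once; it reports no verdict.
Trained networks look in the newest picture that a camera, given by its name, has taken for a name from the list of things; names that differ only in an ending like _2 or _b are one class to them, and where a whole thing is asked for, a point or a joint stands for the part that bears it (a point fixed in the world has none). Each returns a list of dicts, best first, with "confidence" (0 to 1); they miss things now and then, are a little off and sometimes report something else, mostly with a low value. They report only what shows in the picture. A call takes as long as a camera call. They do not tell look-alikes from the thing itself.
- env.spot_in(query, camera): "box" ([left, top, width, height] in pixels, round what is visible of it).
- env.place_of(query, camera): "location" ([column, row] in pixels: a listed point, or the origin of a listed thing).
The state is a dict: "time": time; "joints": joint angles; "joint_velocities": joint speeds; "effort": joint torques, N m; "position": TCP position; "tcp_rot": TCP orientation; "ft_force": force on the tool from outside, world axes, zero at the start; "ft_torque": the same for the moment, N m; "gripper_width": finger opening in m.
Only numpy, scipy, OpenCV 4.12 (cv2) and the standard library are available. Lean on these libraries where they do the work, as an engineer would, in place of code of your own. Each camera call takes 0.05 s, during which the arm holds its last target.

## Working session

There is one attempt and no reset: what is moved stays moved. The work goes in short steps, Python scripts to look and compute and a tool call to move; the robot and the scene stay as the last step left them, time stands still between calls to the robot, and variables do not carry over. Pictures are saved under pics/ and viewed, and the job is handed in when it is done.

Besides the shell and the picture viewer there is one more tool, called as name(argument=value, ...), one argument or row to a line, values as JSON. carry_out: Moves the arm, as the interface text tells. Its arguments: {"type":"object","properties":{"targets":{"type":"array","items":{"type":"array","items":{"type":"number"}}},"claw":{"type":"number"},"squeeze":{"type":"number"}},"required":["targets"]}

```bash
mkdir -p pics; ls; cat > h.py <<'E'
import numpy as np, cv2
from scipy.spatial.transform import Rotation as R
from station import env
def rot(q): return R.from_quat([q[1],q[2],q[3],q[0]]).as_matrix()
def save(n,f):
    d=env.get_image(n); cv2.imwrite('pics/'+f,d['img'][:,:,::-1]); return d
def cam(d,st=None):
    K=np.array(d['mtx'])
    if 'mount' in d:
        M=np.array(d['mount']); Rt=rot(st['tcp_rot']); return K,Rt@M[:3,:3],np.array(st['position'])+Rt@M[:3,3]
    return K,rot(d['orientation']),np.array(d['position'])
def ray(c,px,z):
    K,Rc,p=c
    v=np.linalg.inv(K)@np.array([px[0],px[1],1.]); v=Rc@np.array([v[0],-v[1],-v[2]])
    return p+v*(z-p[2])/v[2]
def proj(c,P):
    K,Rc,p=c
    v=Rc.T@(np.array(P)-p); v=K@np.array([v[0],-v[1],-v[2]]); return v[:2]/v[2]
E
python3 - <<'E'
from h import *
s=env.get_state(); print({k:np.round(v,4).tolist() for k,v in s.items()})
print(np.round(rot(s['tcp_rot']),3))
for n in ['top','side','wrist']:
    d=save(n,n+'0.png'); print(n,{k:np.round(v,4).tolist() for k,v in d.items() if k!='img'})
    for q in ['strip','strip_end','bed','bed_edge','jig','jig_seat','hammer','offcut','cup','spacer']:
        try: print(q,[(np.round(r['location']).tolist(),round(r['confidence'],2)) for r in env.place_of(q,n)])
        except Exception as e: print(q,e)
print(env.get_state()['time'])
E
```

```text
pics
{'time': 0.0, 'joints': [1.2604, 0.1245, 1.6517, -0.0, 1.3675, -0.0826], 'joint_velocities': [0.0028, -0.0019, -0.0, -0.0008, 0.0005, -0.0004], 'effort': [-0.0006, -42.3594, -36.5458, -0.0001, 0.007, 0.0], 'position': [0.1466, 0.6326, 0.23], 'tcp_rot': [-0.7018, 0.7033, -0.0805, 0.0802], 'ft_force': [-0.1769, -0.3601, -0.5829], 'ft_torque': [-0.0197, -0.0031, -0.0104], 'gripper_width': 0.0852}
[[ 0.974 -0.001  0.226]
 [-0.226 -0.002  0.974]
 [-0.    -1.    -0.002]]
top {'mtx': [[470.53, 0.0, 260.3231], [0.0, 470.53, 196.1953], [0.0, 0.0, 1.0]], 'position': [0.2124, -0.0049, 1.3055], 'orientation': [-0.6967, -0.0577, 0.0661, 0.7119]}
strip [([298.0, 158.0], 0.82)]
strip_end [([303.0, 180.0], 0.65), ([301.0, 189.0], 0.41), ([380.0, 159.0], 0.32)]
bed [([298.0, 156.0], 0.85)]
bed_edge [([299.0, 190.0], 0.76)]
jig [([198.0, 224.0], 0.94), ([202.0, 158.0], 0.75), ([340.0, 266.0], 0.61)]
jig_seat [([137.0, 129.0], 0.92), ([196.0, 220.0], 0.91), ([345.0, 262.0], 0.77), ([200.0, 148.0], 0.73), ([383.0, 158.0], 0.44)]
hammer [([250.0, 134.0], 0.8), ([382.0, 159.0], 0.47), ([297.0, 157.0]
[... 453 characters left out ...]

jig [([273.0, 162.0], 0.86), ([197.0, 292.0], 0.79), ([265.0, 126.0], 0.7), ([207.0, 174.0], 0.62)]
jig_seat [([192.0, 275.0], 0.77), ([273.0, 110.0], 0.73), ([207.0, 155.0], 0.62), ([276.0, 143.0], 0.59), ([308.0, 188.0], 0.5)]
hammer [([309.0, 191.0], 0.77)]
offcut [([243.0, 209.0], 0.64)]
cup [([223.0, 126.0], 0.92)]
spacer [([338.0, 302.0], 0.71)]
wrist {'mtx': [[270.1264, 0.0, 253.5451], [0.0, 270.1264, 192.9425], [0.0, 0.0, 1.0]], 'mount': [[0.0024, -0.9518, -0.3067, -0.079], [0.0002, 0.3067, -0.9518, -0.1422], [1.0, 0.0022, 0.001, -0.0003], [0.0, 0.0, 0.0, 1.0]]}
strip []
strip_end []
bed []
bed_edge []
jig [([18.0, 342.0], 0.57)]
jig_seat []
hammer []
offcut []
cup []
spacer []
1.65
```

View images.

View pics/top0.png

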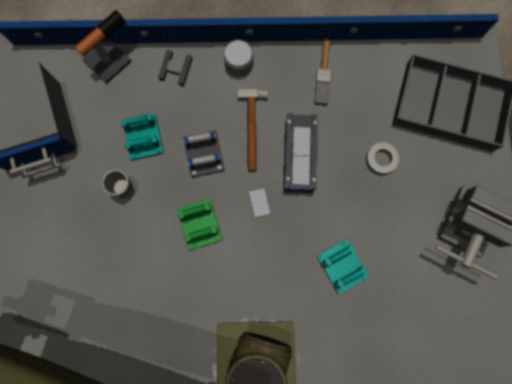

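View pics/side0.png

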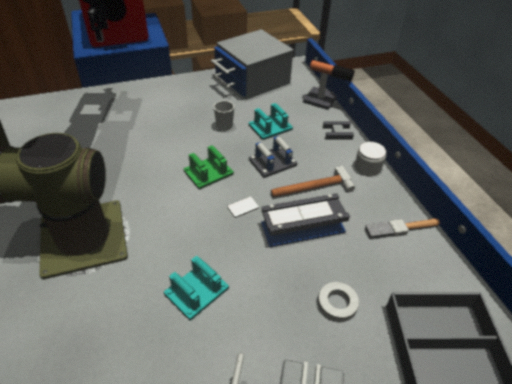

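View pics/wrist0.png

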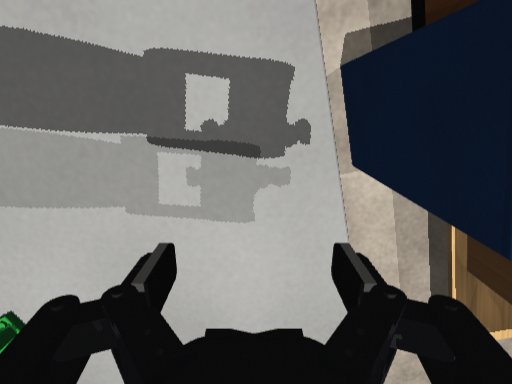

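```bash
python3 - <<'E'
import cv2
im=cv2.imread('pics/top0.png')
cv2.imwrite('pics/top0z.png',cv2.resize(im[85:225,160:340],None,fx=4.4,fy=4.2,interpolation=cv2.INTER_CUBIC))
cv2.imwrite('pics/side0z.png',cv2.resize(im if 0 else cv2.imread('pics/side0.png')[120:250,220:380],None,fx=4.5,fy=4.5,interpolation=cv2.INTER_CUBIC))
from h import *
d={'mtx':[[470.53,0,260.3231],[0,470.53,196.1953],[0,0,1]],'position':[0.2124,-0.0049,1.3055],'orientation':[-0.6967,-0.0577,0.0661,0.7119]}
c=cam(d)
for n,px,z in [('bedc',(298,156),0),('edge',(299,190),.06),('strip',(298,158),.06),('end',(303,180),.06),('jig',(202,158),0),('seat',(200,148),.07),('ham',(250,134),0),('offc',(260,202),0.008)]:
  print(n,np.round(ray(c,px,z),3))
E
```

```text
bedc [ 0.558 -0.134  0.   ]
edge [ 0.448 -0.127  0.06 ]
strip [ 0.537 -0.127  0.06 ]
end [ 0.475 -0.139  0.06 ]
jig [0.558 0.141 0.   ]
seat [0.567 0.139 0.07 ]
ham [0.626 0.003 0.   ]
offc [ 0.426 -0.022  0.008]
```

View pics/top0z.png

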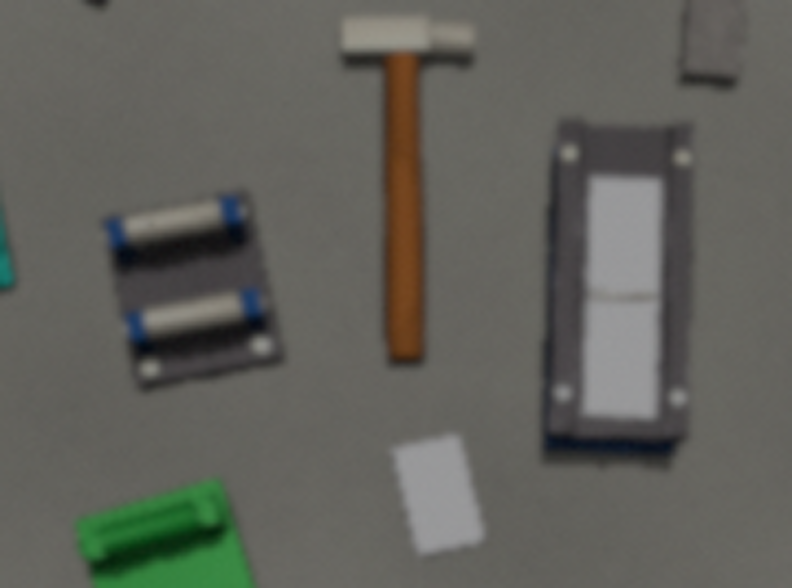

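View pics/side0z.png

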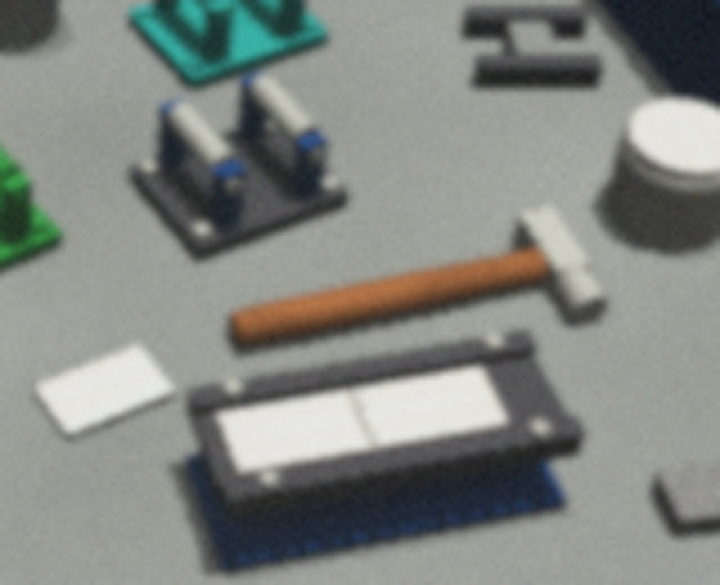

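```bash
python3 - <<'E'
from h import *
d={'mtx':[[470.53,0,260.3231],[0,470.53,196.1953],[0,0,1]],'position':[0.2124,-0.0049,1.3055],'orientation':[-0.6967,-0.0577,0.0661,0.7119]}
c=cam(d)
f=lambda X,Y,z: ray(c,(160+X/4.4,85+Y/4.2),z)
P={}
for n,X,Y,z in [('sFL',590,176,.065),('sFR',662,178,.065),('sNL',584,417,.065),('sNR',657,418,.065),('bNL',550,430,.068),('bNR',687,437,.068),('bFL',560,122,.068),('bFR',692,125,.068),('r1L',120,228,.068),('r1R',235,210,.068),('r2L',143,322,.068),('r2R',250,302,.068)]:
  P[n]=f(X,Y,z); print(n,np.round(P[n],3))
h=lambda a,b: np.degrees(np.arctan2(*(P[b]-P[a])[[1,0]]))
print(h('sNL','sFL'),h('sNR','sFR'),h('bNL','bFL'),h('bNR','bFR'), h('r1R','r1L')-90,h('r2R','r2L')-90)
s=env.get_state();T=rot(s['tcp_rot']);print(T.T@(np.array([.5,-.03,.27])-s['position']))
E
```

```text
sFL [ 0.624 -0.119  0.065]
sFR [ 0.621 -0.164  0.065]
sNL [ 0.463 -0.11   0.065]
sNR [ 0.461 -0.155  0.065]
bNL [ 0.454 -0.089  0.068]
bNR [ 0.448 -0.172  0.068]
bFL [ 0.66  -0.102  0.068]
bFR [ 0.656 -0.184  0.068]
r1L [0.593 0.173 0.068]
r1R [0.604 0.102 0.068]
r2L [0.53  0.159 0.068]
r2R [0.542 0.093 0.068]
-3.3105660797649645 -3.4461408210221607 -3.553701462398586 -3.3351046123528443 8.598834572639532 10.316789236701993
[ 0.49383238 -0.0386669  -0.56630231]
```

carry_out(
  targets=[
    [2.6, -0.2, -2.98, 0],
    [2.6, -0.2, -2.98, 0],
    [2.6, -0.2, -2.98, 0],
    [2.6, -0.2, -2.98, 0],
    [2.6, -0.2, -2.98, 0],
    [2.6, -0.2, -2.98, 0],
    [2.6, -0.2, -2.98, 0],
    [2.6, -0.2, -2.98, 0],
    [2.6, -0.2, -2.98, 0],
    [2.6, -0.2, -2.98, 0],
    [2.6, -0.2, -2.98, 0],
    [2.6, -0.2, -2.98, 0],
    [2.6, -0.2, -2.98, 0],
    [2.6, -0.2, -2.98, 0],
    [2.6, -0.2, -2.98, 0],
    [2.6, -0.2, -2.98, 0],
    [2.6, -0.2, -2.98, 0],
    [2.6, -0.2, -2.98, -5],
    [0, 0, 0, -4.6],
    [0, 0, 0, 0],
  ],
  claw=0,
)

```text
time: 3.32
position: [0.4959, -0.0238, 0.2713]
tcp_rot: [0.707, -0.706, 0.012, -0.022]
ft_force: [0.0, 0.5, -0.0]
gripper_width: -0.0002
```

```bash
python3 - <<'E'
from h import *
s=env.get_state(); print(s['time'],s['position'],s['tcp_rot'],s['gripper_width'])
d=save('wrist','w1.png'); np.save('w1.npy',dict(s=s,m={k:v for k,v in d.items() if k!='img'}),allow_pickle=True)
T=rot(s['tcp_rot']);print(np.round(T,4))
c=cam(d,s)
for q,z in [('strip',.06),('strip_end',.06),('bed_edge',.06),('jig_seat',.07),('jig',0)]:
  for r in env.place_of(q,'wrist'): print(q,np.round(r['location'],1),round(r['confidence'],2),np.round(ray(c,r['location'],z),4))
E
```

```text
3.3167 [ 0.49592268 -0.02375275  0.27129043] [ 0.70729427 -0.7064677   0.01222213 -0.02210946] -0.0001501667675828564
[[ 9.987e-01  1.400e-02  4.850e-02]
 [-4.850e-02  8.000e-04  9.988e-01]
 [ 1.390e-02 -9.999e-01  1.500e-03]]
strip [171.8 206.2] 0.85 [ 0.5475 -0.1411  0.06  ]
strip_end [169.5 148.3] 0.73 [ 0.4668 -0.1321  0.06  ]
bed_edge [170.9 137.3] 0.61 [ 0.4528 -0.1282  0.06  ]
jig_seat [490.5 243.3] 0.7 [0.6237 0.3087 0.07  ]
jig_seat [399.6  54. ] 0.6 [0.3719 0.1492 0.07  ]
jig_seat [372.9 215.9] 0.57 [0.5722 0.1369 0.07  ]
jig [454.7 225.8] 0.96 [0.6296 0.3081 0.    ]
jig [376.1  60.7] 0.74 [0.3699 0.1524 0.    ]
jig [353.7 196.1] 0.69 [0.5677 0.1348 0.    ]
```

View pics/w1.png

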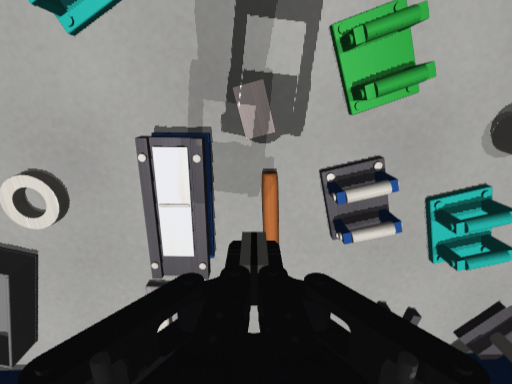

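```bash
python3 - <<'E'
from h import *
im=cv2.imread('pics/w1.png')
cv2.imwrite('pics/w1a.png',cv2.resize(im[120:285,125:225],None,fx=3.6,fy=3.6,interpolation=cv2.INTER_CUBIC))
cv2.imwrite('pics/w1b.png',cv2.resize(im[145:255,310:410],None,fx=5,fy=5,interpolation=cv2.INTER_CUBIC))
o=np.load('w1.npy',allow_pickle=True).item(); c=cam(o['m'],o['s'])
g=im[:,:,1]; m=np.zeros_like(g); m[135:265,146:200]=(g[135:265,146:200]>190)*255
m=cv2.morphologyEx(m,cv2.MORPH_CLOSE,np.ones((5,5)))
n,l,st,ce=cv2.connectedComponentsWithStats(m); i=1+st[1:,4].argmax(); print(st[i],ce[i])
pts=cv2.findContours((l==i).astype('uint8'),0,1)[0][0][:,0].astype(float)
W=np.array([ray(c,p,.065)[:2] for p in pts])
r=cv2.minAreaRect((W*1000).astype('float32')); print(r)
E
```

```text
[ 152  147   42  109 3551] [173.54745142 199.85581526]
((543.541015625, -136.02488708496094), (44.67591857910156, 159.10984802246094), 86.19728088378906)
```

View pics/w1a.png

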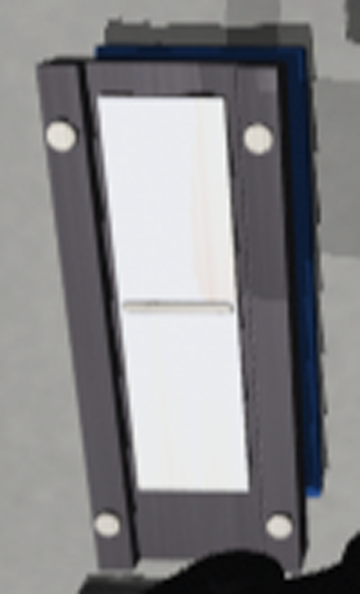

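View pics/w1b.png

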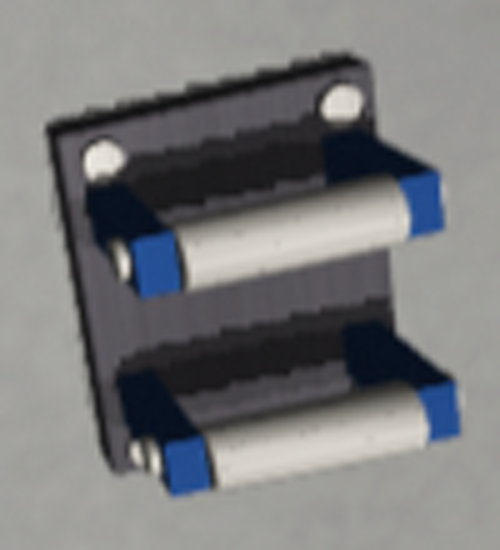

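```bash
cat > fit.py <<'E'
from h import *
from scipy.optimize import least_squares
def fit(c,pts,obs,x0):
    def P(x):
        a=x[2];Rz=np.array([[np.cos(a),-np.sin(a)],[np.sin(a),np.cos(a)]])
        return [np.r_[Rz@np.array(p[:2])+x[:2],p[2]] for p in pts]
    f=lambda x:(np.array([proj(c,q) for q in P(x)])-obs).ravel()
    r=least_squares(f,x0,x_scale=[.01,.01,.05],loss='soft_l1'); return r.x,np.round(f(r.x).reshape(-1,2),1)
E
python3 - <<'E'
from fit import *
o=np.load('w1.npy',allow_pickle=True).item(); c=cam(o['m'],o['s'])
A=lambda L:np.array(L)/3.6+[125,120]-.4
B=lambda L:np.array(L)/5+[310,145]-.4
x,r=fit(c,[(-.105,-.0425,.068),(-.105,-.0275,.068),(-.105,.0425,.068),(.105,-.0425,.068),(.105,.0425,.068)],A([(38,65),(78,63),(281,66),(97,568),(303,570)]),[.56,-.13,-.06])
print('bed',np.round(x,4),np.degrees(x[2]),r.tolist())
print('edge',x[:2]-.105*np.array([np.cos(x[2]),np.sin(x[2])]))
x,r=fit(c,[(-.032,-.036,.063),(-.032,.036,.063),(.032,-.036,.063),(.032,.036,.063),(-.06,-.048,.014),(-.06,.048,.014),(.06,-.048,.014)],B([(157,265),(425,205),(190,466),(442,408),(47,128),(370,62),(108,470)]),[.567,.135,.16])
print('jig',np.round(x,4),np.degrees(x[2]),r.tolist())
im=cv2.imread('pics/w1.png')
a=x[2];Rz=np.array([[np.cos(a),-np.sin(a)],[np.sin(a),np.cos(a)]])
big=cv2.resize(im[145:255,310:410],None,fx=5,fy=5,interpolation=cv2.INTER_CUBIC)
for p in [(i*.032,j*.03,.07) for i in(-1,1) for j in(-1,0,1)]+[(i*.06,j*.048,.014) for i in(-1,1) for j in(-1,1)]+[(i*.032,j,.063) for i in(-1,1) for j in(-.042,-.03,.03,.042)]:
    q=proj(c,np.r_[Rz@p[:2]+x[:2],p[2]]); q=((q-[310,145]+.4)*5).astype(int); cv2.circle(big,tuple(map(int,q)),4,(0,0,255),1)
cv2.imwrite('pics/w1c.png',big)
E
```

```text
bed [ 0.5566 -0.1357 -0.068 ] -3.8983432379197867 [[-0.4, -1.0], [0.5, -0.2], [-0.2, -0.1], [0.4, 0.8], [-0.2, 1.0]]
edge [ 0.45181931 -0.12856593]
jig [0.5695 0.135  0.1898] 10.877258227013828 [[-0.2, -0.5], [-0.8, -0.5], [-0.7, -0.2], [-0.7, 0.6], [1.5, 0.9], [0.7, -0.8], [1.0, 1.1]]
```

View pics/w1c.png

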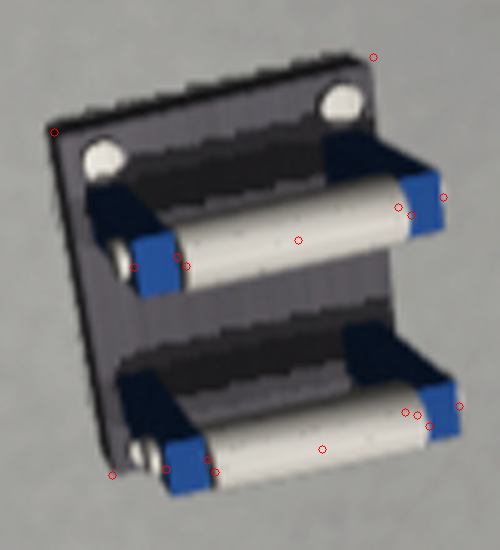

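```bash
cat > mv.py <<'E'
from h import *
import sys
s=env.get_state();T=rot(s['tcp_rot']);t=np.array([float(v) for v in sys.argv[1:4]]);
print('t',round(s['time'],2),'pos',np.round(s['position'],4),'yaw',round(np.degrees(np.arctan2(T[1,0],T[0,0])),2),'tilt',np.round(T[:2,1],4),'F',np.round(s['ft_force'],1),'w',round(s['gripper_width'],4))
print('shift cm',np.round(T.T@(t-s['position'])*100,2))
E
python3 mv.py .6433 -.1427 .12
```

```text
t 3.62 pos [ 0.4951 -0.0208  0.2712] yaw -2.61 tilt [0.0144 0.0009] F [-0.3 -0.1  0.2] w 0.0004
shift cm [ 15.14  15.32 -11.53]
```

carry_out(
  targets=[
    [2.2, 2.0, -1.65, 0],
    [2.2, 2.2, -1.65, 0],
    [2.2, 2.2, -1.65, 0],
    [2.2, 2.2, -1.65, 0],
    [2.2, 2.2, -1.65, 0],
    [2.2, 2.2, -1.65, 0],
    [2.0, 2.0, -1.6, 1.3],
    [0, 0, 0, 0],
  ],
)

```text
time: 4.28
position: [0.6532, -0.1356, 0.1237]
tcp_rot: [0.707, -0.706, 0.01, -0.029]
ft_force: [-1.2, 0.7, -0.8]
gripper_width: 0.0001
```

```bash
python3 mv.py .6433 -.1427 .0625; python3 - <<'E'
from h import *
save('wrist','w2.png')
E
```

```text
t 4.28 pos [ 0.6532 -0.1356  0.1237] yaw -3.21 tilt [0.0269 0.0005] F [-1.2  0.7 -0.8] w 0.0001
shift cm [-1.11  6.09 -0.78]
```

View pics/w2.png

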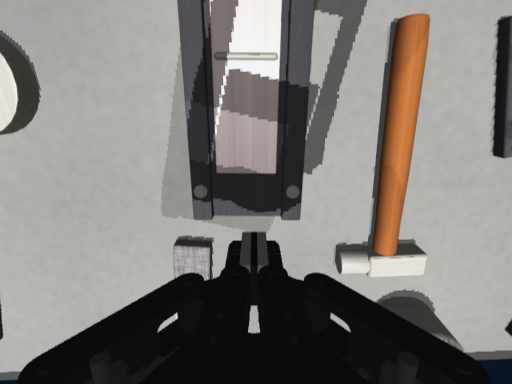

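carry_out(
  targets=[
    [-1.1, 1.0, -0.6, 0.6],
    [0, 1.5, -0.1, 0],
    [0, 1.5, 0, 0],
    [0, 1.0, 0, 0],
    [0, 0.5, 0, 0],
    [0, 0, 0, 0],
  ],
)

```text
time: 4.83
position: [0.6441, -0.1349, 0.071]
tcp_rot: [0.707, -0.706, 0.009, -0.033]
ft_force: [-0.5, -0.3, 0.1]
gripper_width: 0.0002
```

```bash
python3 mv.py .6433 -.1427 .0625
```

```text
t 4.83 pos [ 0.6441 -0.1349  0.071 ] yaw -3.4 tilt [0.0335 0.0009] F [-0.5 -0.3  0.1] w 0.0002
shift cm [-0.06  0.85 -0.79]
```

carry_out(
  targets=[
    [0, 0.4, -0.8, 0.5],
    [0, 0.3, -0.4, 0],
    [0, 0, 0, 0],
  ],
)

```text
time: 5.08
position: [0.6444, -0.147, 0.0644]
tcp_rot: [0.707, -0.706, 0.011, -0.036]
ft_force: [-0.6, 0.3, -0.1]
gripper_width: -0.0
```

```bash
python3 mv.py .6433 -.1427 .0625
```

```text
t 5.08 pos [ 0.6444 -0.147   0.0644] yaw -3.84 tilt [0.0352 0.0004] F [-0.6  0.3 -0.1] w -0.0
shift cm [-0.15  0.19  0.42]
```

carry_out(
  targets=[
    [0, 0.2, 0.2, 0],
    [-0.8, -0.02, 0.1, 0],
    [-1.0, -0.03, 0, 0],
  ],
)

```text
time: 5.33
position: [0.6284, -0.144, 0.0638]
tcp_rot: [0.707, -0.706, 0.01, -0.038]
ft_force: [-0.2, -1.2, -0.3]
gripper_width: -0.0002
```

```bash
python3 mv.py .583 -.1376 .0625
```

```text
t 5.33 pos [ 0.6284 -0.144   0.0638] yaw -3.91 tilt [ 0.0394 -0.0007] F [-0.2 -1.2 -0.3] w -0.0002
shift cm [-4.57 -0.05  0.33]
```

carry_out(
  targets=[
    [-1.0, 0.05, 0.1, 0],
    [-1.0, 0.0, 0.1, 0],
    [-1.0, -0.03, 0.1, 0],
  ],
)

```text
time: 5.58
position: [0.597, -0.1389, 0.064]
tcp_rot: [-0.706, 0.707, -0.009, 0.04]
ft_force: [1.5, 0.3, 0.7]
gripper_width: -0.0001
```

```bash
python3 mv.py .583 -.1376 .0625
```

```text
t 5.58 pos [ 0.597  -0.1389  0.064 ] yaw -3.91 tilt [ 0.0435 -0.0019] F [1.5 0.3 0.7] w -0.0001
shift cm [-1.41  0.09  0.03]
```

```bash
python3 - <<'E'
from h import *
s=env.get_state()
d=save('wrist','w3.png');c=cam(d,s)
im=d['img']
cv2.imwrite('pics/w3z.png',cv2.resize(im[100:300,180:330,::-1],None,fx=4,fy=3,interpolation=cv2.INTER_CUBIC))
E
```

```text
(no output)
```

View pics/w3.png

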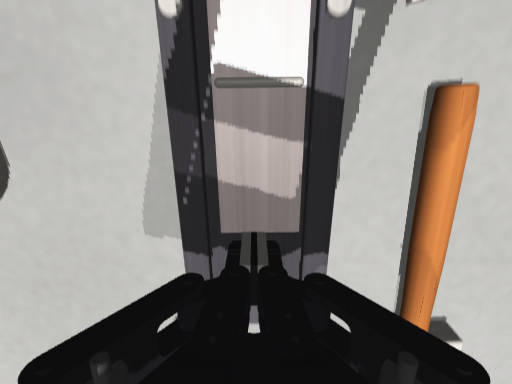

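View pics/w3z.png

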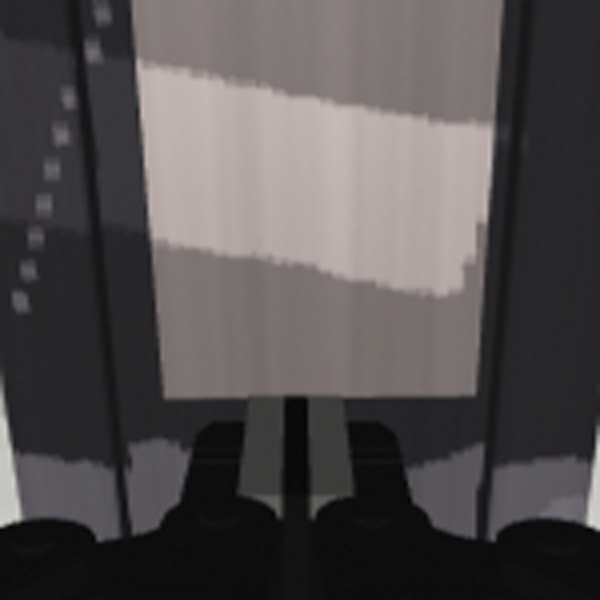

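```bash
cat > end.py <<'E'
from h import *
import sys
m=np.load('w1.npy',allow_pickle=True).item()['m']
def measure(s,px,z=.065):
    c=cam(m,s); P=ray(c,px,z); a=-.068; u=np.array([np.cos(a),np.sin(a)]); e=np.array([.4518,-.1286])
    return P,(P[:2]-e)@u,(P[:2]-e)@np.array([-u[1],u[0]])
if __name__=='__main__':
    print(measure(env.get_state(),(float(sys.argv[1]),float(sys.argv[2]))))
E
python3 end.py 260 232.2; python3 mv.py .583 -.1376 .0625
```

```text
(array([ 0.584912  , -0.13435322,  0.065     ]), np.float64(0.1331952843583857), np.float64(0.0033047172187107314))
t 5.63 pos [ 0.595  -0.1384  0.0635] yaw -3.9 tilt [ 0.0408 -0.0012] F [ 0.1 -0.6 -0.3] w 0.0002
shift cm [-1.21  0.05 -0.01]
```

carry_out(
  targets=[
    [-0.8, 0.02, 0, 0],
    [-0.7, -0.02, 0, 0],
    [-0.4, -0.02, 0, 0],
    [0, 0, 0, 0],
  ],
)

```text
time: 5.97
position: [0.5735, -0.1368, 0.0642]
tcp_rot: [-0.706, 0.707, -0.009, 0.04]
ft_force: [0.1, -0.3, 0.7]
gripper_width: 0.0001
```

```bash
python3 mv.py .5718 -.1368 .063; python3 - <<'E'
from h import *
d=save('wrist','w4.png')
cv2.imwrite('pics/w4z.png',cv2.resize(d['img'][100:300,180:330,::-1],None,fx=4,fy=3,interpolation=cv2.INTER_CUBIC))
E
```

```text
t 5.97 pos [ 0.5735 -0.1368  0.0642] yaw -3.91 tilt [ 0.0436 -0.002 ] F [ 0.1 -0.3  0.7] w 0.0001
shift cm [-0.17  0.11 -0.02]
```

View pics/w4z.png

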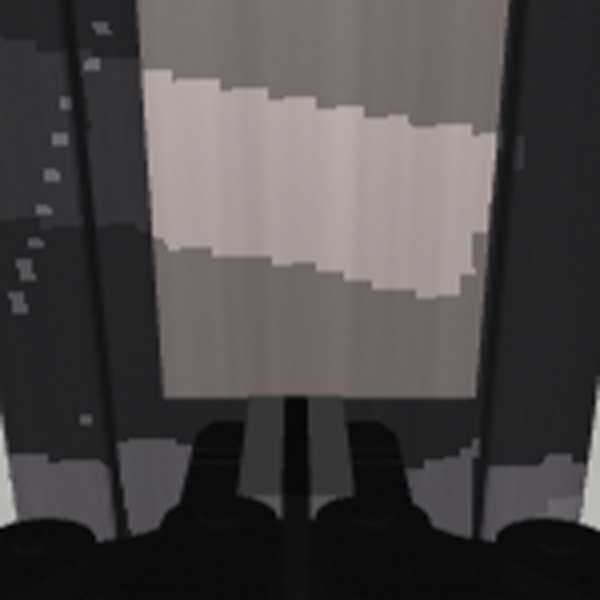

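```bash
python3 end.py 260 232.2; python3 - <<'E'
from h import *
d=save('top','top1.png'); 
cv2.imwrite('pics/top1z.png',cv2.resize(d['img'][100:225,260:340,::-1],None,fx=4.5,fy=4.5,interpolation=cv2.INTER_CUBIC))
E
```

```text
(array([ 0.56399404, -0.13279445,  0.065     ]), np.float64(0.11221975238352958), np.float64(0.0034385629851124895))
```

View pics/top1z.png

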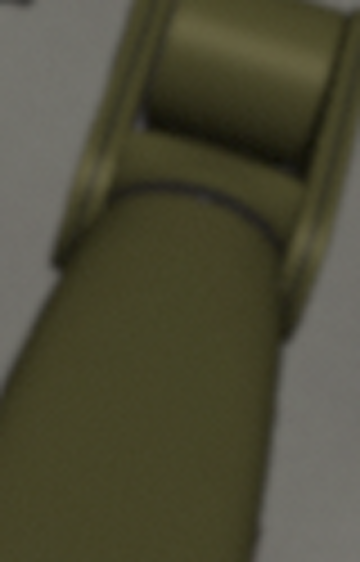

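carry_out(
  targets=[
    [-0.2, 0.03, 0, 0],
    [0, 0, 0, 0],
    [0.8, -0.3, 0, 0],
    [0, -3.5, 0, 0],
    [-1, -3.5, 0, 0],
    [-3.5, -1.5, 0.2, 0],
    [-4, 0, 0.2, 0],
    [-4, 0, 0.2, 0],
    [-4, 0, 0.2, 0],
    [0, 0, 0, 0],
  ],
)

```text
time: 6.9
position: [0.4108, -0.1174, 0.1483]
tcp_rot: [0.707, -0.707, 0.009, -0.037]
ft_force: [0.3, 0.9, -1.1]
gripper_width: 0.0001
```

```bash
python3 mv.py .4170 -.1232 .15;  python3 - <<'E'
from h import *
s=env.get_state()
d=save('wrist','w5.png');c=cam(d,s)
np.save('w5.npy',s,allow_pickle=True)
for q,z in [('strip',.06),('strip_end',.06),('bed_edge',.06)]:
  for r in env.place_of(q,'wrist'): print(q,np.round(r['location'],1),round(r['confidence'],2),np.round(ray(c,r['location'],z),4))
E
```

```text
t 6.9 pos [ 0.4108 -0.1174  0.1483] yaw -3.77 tilt [ 0.0392 -0.0011] F [ 0.3  0.9 -1.1] w 0.0001
shift cm [ 0.67 -0.14 -0.54]
strip_end [244.7 188. ] 0.87 [ 0.4041 -0.1252  0.06  ]
```

View pics/w5.png

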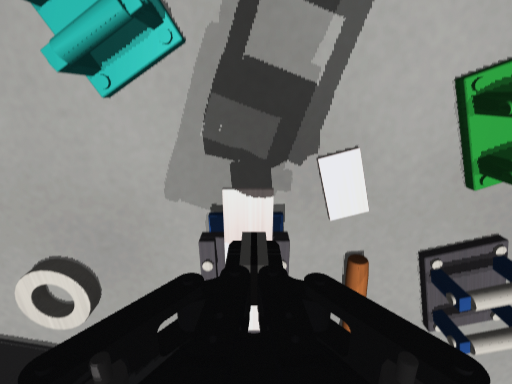

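```bash
python3 - <<'E'
from end import *
s=np.load('w5.npy',allow_pickle=True).item()
for p in [(223,189.5),(272,188.5),(247.5,188.5)]: print(measure(s,p))
print(measure(s,(224,236)),measure(s,(274,236))) 
im=cv2.imread('pics/w5.png'); cv2.imwrite('pics/w5z.png',cv2.resize(im[175:290,190:300],None,fx=5,fy=5,interpolation=cv2.INTER_CUBIC))
E
```

```text
(array([ 0.40249354, -0.1438586 ,  0.065     ]), np.float64(-0.04815572043803608), np.float64(-0.01857358795200748))
(array([ 0.40450198, -0.10117556,  0.065     ]), np.float64(-0.049052132883197146), np.float64(0.02414726730936888))
(array([ 0.40303828, -0.1224702 ,  0.065     ]), np.float64(-0.0490655339014854), np.float64(0.0028023883104874017))
(array([ 0.44819252, -0.14783409,  0.065     ]), np.float64(-0.0022922302155246824), np.float64(-0.019434754863920316)) (array([ 0.45139532, -0.10141137,  0.065     ]), np.float64(-0.002251142821299584), np.float64(0.02709829307550593))
```

View pics/w5z.png

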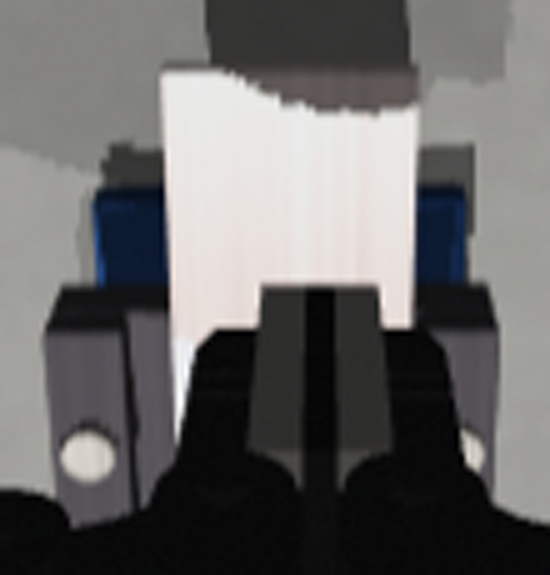

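```bash
python3 mv.py .4185 -.1235 .039
```

```text
t 7.1 pos [ 0.4182 -0.1197  0.1519] yaw -3.74 tilt [ 0.0462 -0.0034] F [ 0.8  0.3 -0.2] w -0.0002
shift cm [-0.47 11.28 -0.37]
```

carry_out(
  targets=[
    [-0.2, 1.0, -0.2, 0],
    [-0.1, 2.0, -0.2, 0],
    [-0.1, 2.0, 0, 0],
    [-0.1, 2.0, 0, 0],
    [0, 2.0, 0, 0],
    [0, 1.5, 0, 0],
    [0, 0, 0, 0],
  ],
  claw=7,
  squeeze=80,
)

```text
time: 7.68
position: [0.4283, -0.1277, 0.043]
tcp_rot: [-0.705, 0.708, -0.005, 0.04]
ft_force: [-0.4, -0.1, -0.4]
gripper_width: 0.0701
```

```bash
python3 mv.py .4185 -.1235 .039;  python3 - <<'E'
from h import *
s=env.get_state()
d=save('wrist','w6.png')
np.save('w6.npy',s,allow_pickle=True)
E
python3 mv.py .4185 -.1235 .039
```

```text
t 7.68 pos [ 0.4283 -0.1277  0.043 ] yaw -3.57 tilt [ 0.0493 -0.0048] F [-0.4 -0.1 -0.4] w 0.0701
shift cm [-1.02  0.35  0.35]
t 7.73 pos [ 0.4289 -0.128   0.0442] yaw -3.57 tilt [ 0.0506 -0.0054] F [-0.9  0.5 -0.2] w 0.0699
shift cm [-1.09  0.47  0.38]
```

View pics/w6.png

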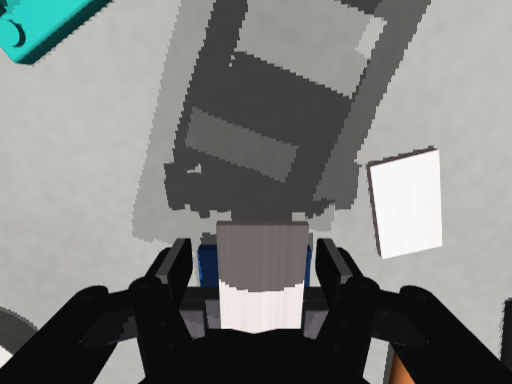

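carry_out(
  targets=[
    [-0.7, 0.2, 0.3, 0],
    [-0.3, 0.2, 0.1, 0],
    [0, 0, 0, 0],
  ],
)

```text
time: 7.98
position: [0.421, -0.1239, 0.0406]
tcp_rot: [-0.705, 0.708, -0.004, 0.04]
ft_force: [0.4, -0.5, 0.7]
gripper_width: 0.07
```

```bash
python3 - <<'E'
from end import *
s=env.get_state()
d=save('wrist','w7.png')
cv2.imwrite('pics/w7z.png',cv2.resize(d['img'][190:320,150:360,::-1],None,fx=3.5,fy=3.5,interpolation=cv2.INTER_CUBIC))
E
python3 mv.py .4185 -.1235 .039
```

```text
t 8.03 pos [ 0.4213 -0.124   0.0409] yaw -3.54 tilt [ 0.052 -0.006] F [-0.5  0.5 -0.3] w 0.07
shift cm [-0.29  0.18  0.03]
```

View pics/w7z.png

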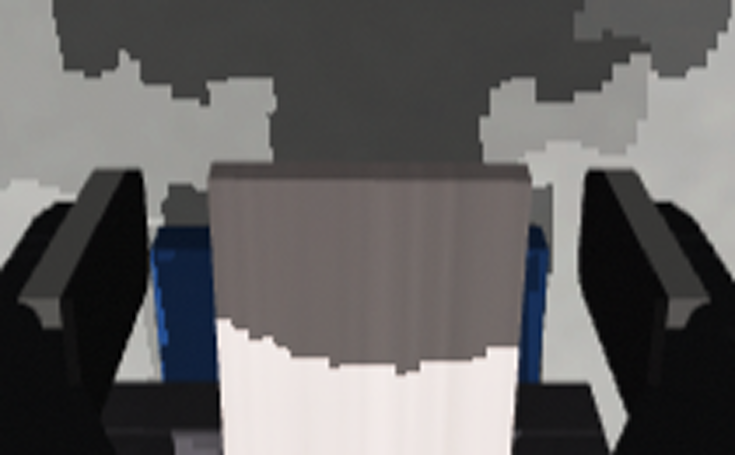

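carry_out(
  targets=[
    [-0.25, 0.15, 0.1, 0],
    [0, 0, 0, 0],
  ],
)

```text
time: 8.2
position: [0.4198, -0.1232, 0.0408]
tcp_rot: [-0.704, 0.709, -0.002, 0.041]
ft_force: [-0.1, -0.7, -1.0]
gripper_width: 0.0697
```

carry_out(
  targets=[
    [0, 0, 0, 0],
    [0, 0, 0, 0],
    [0, 0, 0, 0],
    [0, 0, 0, 0],
    [0, 0, 0, 0],
  ],
  claw=3.5,
  squeeze=80,
)

```text
time: 8.62
position: [0.4206, -0.1236, 0.0427]
tcp_rot: [-0.704, 0.709, -0.001, 0.042]
ft_force: [0.9, -0.1, 0.0]
gripper_width: 0.043
```

```bash
python3 - <<'E'
from end import *
s=env.get_state()
d=save('wrist','w8.png')
cv2.imwrite('pics/w8z.png',cv2.resize(d['img'][190:320,150:360,::-1],None,fx=3.5,fy=3.5,interpolation=cv2.INTER_CUBIC))
E
python3 mv.py .4185 -.1235 .039
```

```text
t 8.67 pos [ 0.4206 -0.1236  0.0427] yaw -3.52 tilt [ 0.0582 -0.0088] F [ 0.8  0.3 -0.6] w 0.0432
shift cm [-0.24  0.35 -0.  ]
```

View pics/w8z.png

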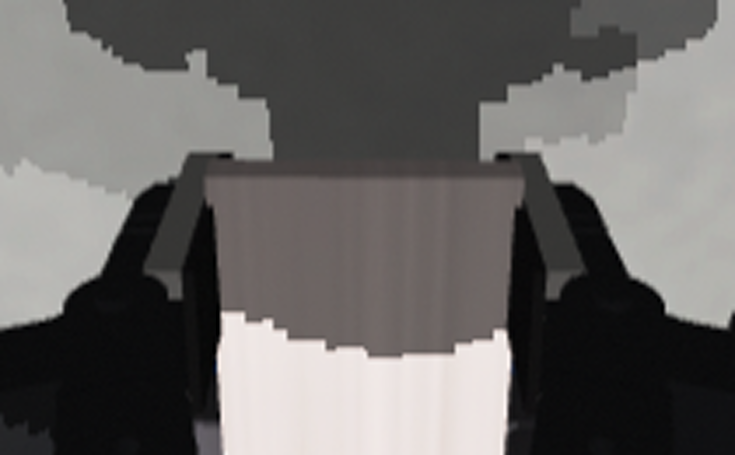

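carry_out(
  targets=[
    [0, 0, 0, 0],
    [0, -0.5, 0, 0],
    [0, -1.0, 0, 0],
    [0, -1.5, 0, 0],
    [0, 0, 0, 0],
  ],
  claw=3.0,
  squeeze=100,
)

```text
time: 9.08
position: [0.4176, -0.1228, 0.0735]
tcp_rot: [-0.705, 0.708, -0.002, 0.041]
ft_force: [1.1, -0.5, -0.1]
gripper_width: 0.0421
```

```bash
python3 - <<'E'
from end import *
s=env.get_state()
d=save('wrist','w9.png')
d=save('side','s9.png')
cv2.imwrite('pics/s9z.png',cv2.resize(d['img'][120:260,200:370,::-1],None,fx=4.2,fy=4.2,interpolation=cv2.INTER_CUBIC))
E
python3 mv.py .4185 -.1235 .139
```

```text
t 9.18 pos [ 0.4162 -0.1222  0.0711] yaw -3.53 tilt [ 0.0514 -0.0059] F [-0.1 -0.6 -2.6] w 0.0425
shift cm [ 0.59 -6.77 -0.13]
```

View pics/w9.png

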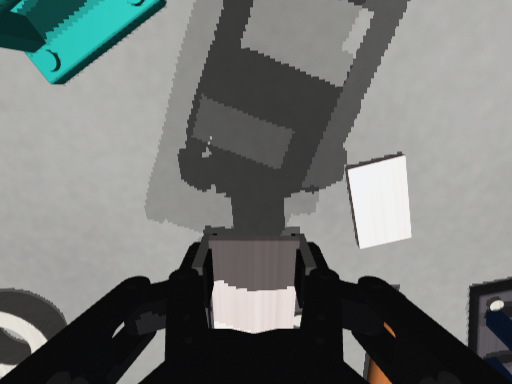

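View pics/s9z.png

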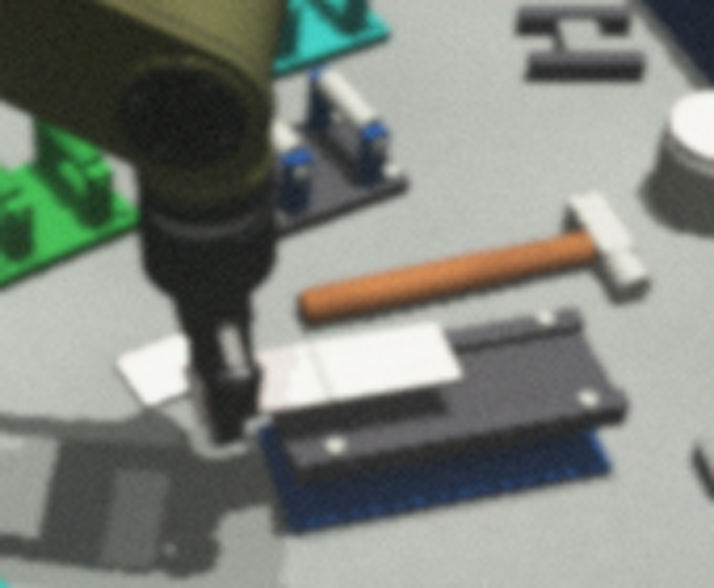

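```bash
python3 - <<'E'
from end import *
# w8 state approx
class S(dict):pass
import math
s=env.get_state()
T=rot(s['tcp_rot']);
# reconstruct w8 orientation: yaw -3.52, tool y = (.0582,-.0088,-.998)
y=np.array([.0582,-.0088,0]);y[2]=-np.sqrt(1-y@y); a=np.radians(-3.52); x=np.array([np.cos(a),np.sin(a),0]); x[2]=-(x[0]*y[0]+x[1]*y[1])/y[2]; x/=np.linalg.norm(x); z=np.cross(x,y)
q=R.from_matrix(np.c_[x,y,z]).as_quat(); s8=dict(position=np.array([.4206,-.1236,.0427]),tcp_rot=[q[3],q[0],q[1],q[2]])
for p in [(209.1-.4,239.6),(299.4-.4,239.6)]:
    P,a_,l_=measure(s8,p); print(np.round(P,4),a_,l_,'tool',np.round(np.c_[x,y,z].T@(P-s8['position']),4))
g=s8['position']; print('grasp pt z at strip:',.0625-.0427)
E
python3 mv.py .4185 -.1235 .139
```

```text
[ 0.4012 -0.1447  0.065 ] -0.049441114175802714 -0.01946034281976027 tool [-0.0168 -0.0232 -0.0223]
[ 0.4038 -0.1005  0.065 ] -0.0497534452039085 0.024746656206725833 tool [-0.0168 -0.0234  0.0219]
grasp pt z at strip: 0.019799999999999998
t 9.18 pos [ 0.4162 -0.1222  0.0711] yaw -3.53 tilt [ 0.0514 -0.0059] F [-0.1 -0.6 -2.6] w 0.0425
shift cm [ 0.59 -6.77 -0.13]
```

carry_out(
  targets=[
    [0, -1.5, 0, 0],
    [0, -2.5, 0, 0],
    [0, -2.5, 0, -2],
    [0, -1.0, 0.5, -2],
  ],
)

```text
time: 9.52
position: [0.4079, -0.1151, 0.1416]
tcp_rot: [-0.707, 0.707, 0.017, 0.01]
ft_force: [1.7, -0.4, -0.3]
gripper_width: 0.0419
```

```bash
python3 mv.py .5082 .122 .13
```

```text
t 9.52 pos [ 0.4079 -0.1151  0.1416] yaw 0.56 tilt [ 0.0385 -0.0005] F [ 1.7 -0.4 -0.3] w 0.0419
shift cm [10.21  1.53 23.61]
```

carry_out(
  targets=[
    [1.0, 0.1, 2.5, 0],
    [1.5, 0.1, 3.5, 0],
    [1.5, 0.1, 3.5, 0],
    [1.5, 0.1, 3.5, 0],
    [1.5, 0.1, 3.5, 0],
    [1.5, 0.1, 3.2, -2],
    [1.0, 0, 2.0, -4],
    [0, 0, 0, -4],
    [0, 0, 0, 0],
  ],
)

```text
time: 10.27
position: [0.5021, 0.1161, 0.1346]
tcp_rot: [-0.701, 0.706, 0.083, -0.055]
ft_force: [0.1, -0.1, -1.4]
gripper_width: 0.0426
```

```bash
python3 mv.py .5086 .1233 .13;  python3 - <<'E'
from h import *
s=env.get_state()
d=save('wrist','w10.png');np.save('w10.npy',s,allow_pickle=True)
d=save('side','s10.png')
cv2.imwrite('pics/s10z.png',cv2.resize(d['img'][80:240,170:370,::-1],None,fx=3.7,fy=3.7,interpolation=cv2.INTER_CUBIC))
E
python3 mv.py .5086 .1233 .13
```

```text
t 10.27 pos [0.5021 0.1161 0.1346] yaw 11.23 tilt [ 0.0389 -0.0022] F [ 0.1 -0.1 -1.4] w 0.0426
shift cm [0.76 0.49 0.59]
t 10.37 pos [0.5018 0.1149 0.1348] yaw 10.95 tilt [ 0.039  -0.0024] F [ 0.2 -0.  -0.8] w 0.0423
shift cm [0.8 0.5 0.7]
```

View pics/w10.png

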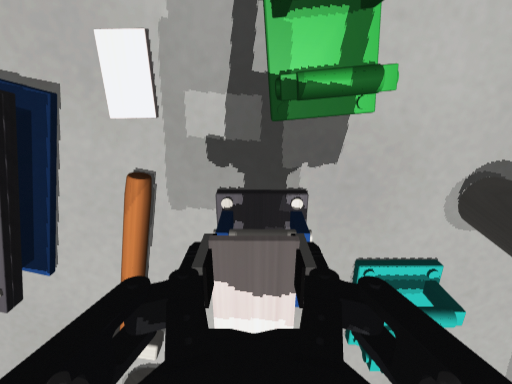

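View pics/s10z.png

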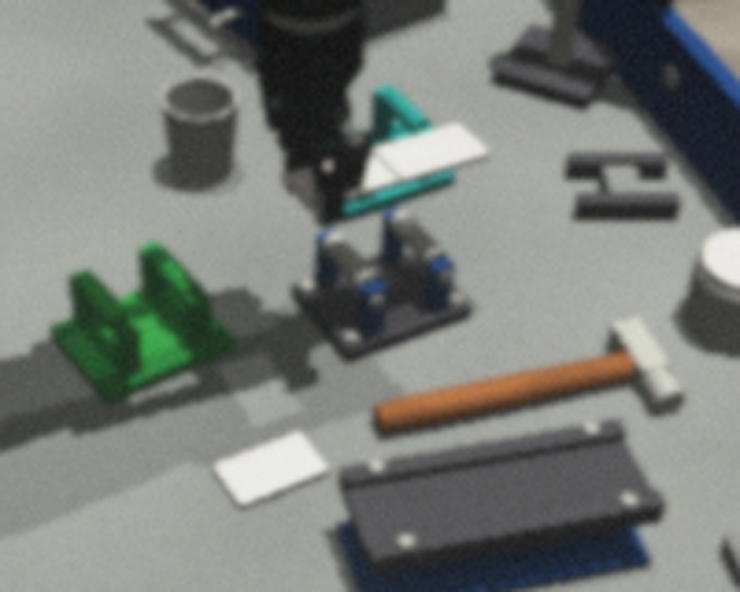

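```bash
python3 - <<'E'
from end import *
s=np.load('w10.npy',allow_pickle=True).item()
im=cv2.imread('pics/w10.png'); cv2.imwrite('pics/w10z.png',cv2.resize(im[180:260,195:330],None,fx=5.5,fy=5.5,interpolation=cv2.INTER_CUBIC))
c=cam(m,s)
for p,z in [((217,190),.014),((307.5,190),.014)]: print(ray(c,p,z))
x=np.array([.5695,.135]);a=.1898;Rz=np.array([[np.cos(a),-np.sin(a)],[np.sin(a),np.cos(a)]])
for q in [(-.06,-.048,.014),(-.06,.048,.014),(-.032,.036,.063)]:
  P=np.r_[Rz@q[:2]+x,q[2]]; print(P,proj(c,P))
E
```

```text
[0.51663697 0.07927876 0.014     ]
[0.49861234 0.1697016  0.014     ]
[0.51963328 0.07654224 0.014     ] [213.92911455 192.21393406]
[0.50152168 0.17081827 0.014     ] [307.82143483 192.83730247]
[0.53128281 0.16431631 0.063     ] [301.86416514 241.32551422]
```

View pics/w10z.png

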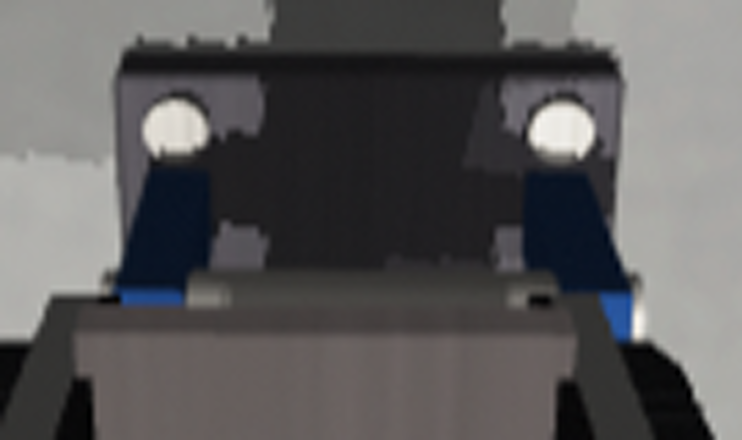

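```bash
python3 - <<'E'
from end import *
s=np.load('w10.npy',allow_pickle=True).item()
c=cam(m,s);x=np.array([.5695,.135]);a=.1898;Rz=np.array([[np.cos(a),-np.sin(a)],[np.sin(a),np.cos(a)]])
for q in [(-.042,-.042,.063),(-.042,.042,.063),(-.042,-.03,.063),(-.042,.03,.063),(-.04,-.03,.066),(-.04,.03,.066)]:
  P=np.r_[Rz@q[:2]+x,q[2]]; print(q,np.round(proj(c,P),1))
E
python3 mv.py .509 .1237 .115
```

```text
(-0.042, -0.042, 0.063) [213.5 230.6]
(-0.042, 0.042, 0.063) [309.5 231.3]
(-0.042, -0.03, 0.063) [227.1 230.7]
(-0.042, 0.03, 0.063) [295.7 231.2]
(-0.04, -0.03, 0.066) [226.9 234.4]
(-0.04, 0.03, 0.066) [296.1 234.9]
t 10.37 pos [0.5018 0.1149 0.1348] yaw 10.95 tilt [ 0.039  -0.0024] F [ 0.2 -0.  -0.8] w 0.0423
shift cm [0.8  2.   0.75]
```

carry_out(
  targets=[
    [0.5, 1.0, 0.5, 0],
    [0.1, 1.5, 0.3, 0],
    [0, 1.5, 0.1, 0],
    [0, 1.0, 0, 0],
    [0, 0.5, 0, 0],
    [0, 0, 0, 0],
  ],
)

```text
time: 10.87
position: [0.5072, 0.1209, 0.0769]
tcp_rot: [-0.702, 0.707, 0.076, -0.049]
ft_force: [0.0, 0.5, -1.4]
gripper_width: 0.0423
```

```bash
python3 mv.py .509 .1237 .060;  python3 - <<'E'
from h import *
s=env.get_state()
d=save('wrist','w11.png');np.save('w11.npy',s,allow_pickle=True)
cv2.imwrite('pics/w11z.png',cv2.resize(d['img'][160:290,180:350,::-1],None,fx=4.5,fy=4.5,interpolation=cv2.INTER_CUBIC))
d=save('side','s11.png')
cv2.imwrite('pics/s11z.png',cv2.resize(d['img'][100:200,200:330,::-1],None,fx=5.5,fy=5.5,interpolation=cv2.INTER_CUBIC))
E
python3 mv.py .509 .1237 .060
```

```text
t 10.87 pos [0.5072 0.1209 0.0769] yaw 10.14 tilt [ 0.0393 -0.0034] F [ 0.   0.5 -1.4] w 0.0423
shift cm [0.16 1.7  0.26]
t 10.97 pos [0.5081 0.1212 0.0783] yaw 10.17 tilt [ 0.0414 -0.0031] F [-0.9 -0.6  0.1] w 0.0425
shift cm [0.06 1.83 0.25]
```

View pics/w11z.png

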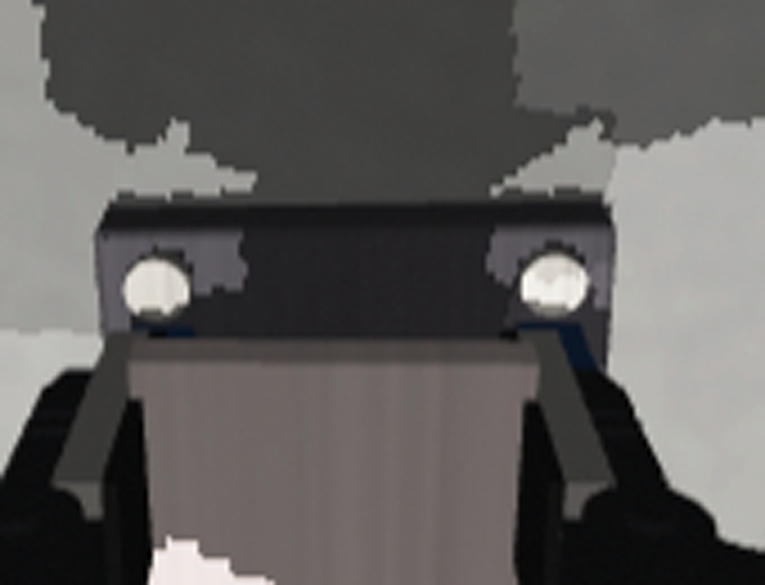

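View pics/s11z.png

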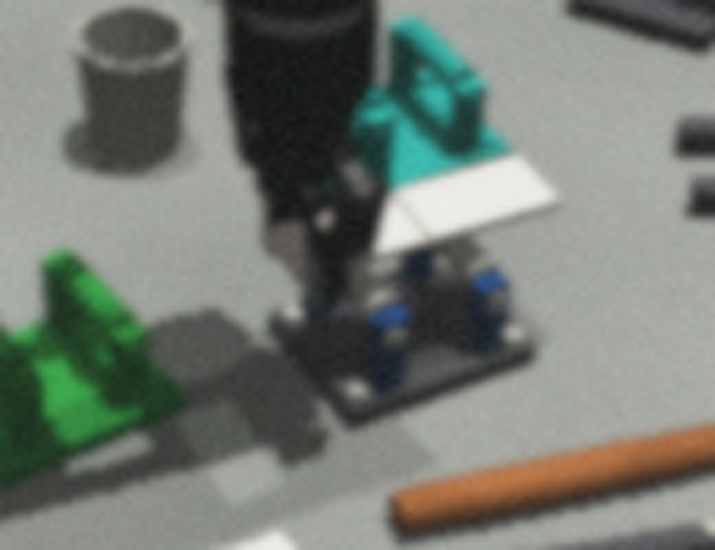

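```bash
python3 - <<'E'
from end import *
s=np.load('w11.npy',allow_pickle=True).item()
c=cam(m,s);T=rot(s['tcp_rot'])
A=lambda X,Y:(180+X/4.5-.4,160+Y/4.5-.4)
P=[ray(c,A(97,230),.014),ray(c,A(612,222),.014)]
print(np.round(P,4),np.linalg.norm(P[0]-P[1])); d=P[1]-P[0]; print('yaw',np.degrees(np.arctan2(-d[0],d[1])))
n=(P[0]+P[1])/2; a=np.arctan2(-d[0],d[1]); u=np.array([np.cos(a),np.sin(a)]); print('centre',n[:2]+.06*u)
zt=.0769+.0223
E=[ray(c,A(132,362),zt),ray(c,A(540,362),zt)]; print(np.round(E,4),np.round([T.T@(e-s['position']) for e in E],4))
E
```

```text
[[0.5196 0.0785 0.014 ]
 [0.5015 0.17   0.014 ]] 0.09321636274633635
yaw 11.211059537350584
centre [0.56938389 0.13591899]
[[0.4942 0.0962 0.0992]
 [0.4862 0.14   0.0992]] [[-0.0163 -0.0227 -0.0223]
 [-0.0164 -0.0231  0.0222]]
```

carry_out(
  targets=[
    [0, 0.8, 0.3, -0.8],
    [0, 0.8, 0.1, 0],
    [-0.1, 0.4, 0, 0],
    [0, 0, 0, 0],
  ],
)

```text
time: 11.3
position: [0.5093, 0.1251, 0.0594]
tcp_rot: [-0.701, 0.706, 0.084, -0.051]
ft_force: [-0.3, 1.0, -1.0]
gripper_width: 0.0421
```

```bash
python3 mv.py .508 .1235 .0545
```

```text
t 11.3 pos [0.5093 0.1251 0.0594] yaw 10.98 tilt [ 0.0471 -0.0022] F [-0.3  1.  -1. ] w 0.0421
shift cm [-0.18  0.48 -0.13]
```

carry_out(
  targets=[
    [-0.15, 0.3, -0.12, 0],
    [-0.05, 0.2, 0, 0],
    [0, 0, 0, 0],
  ],
)

```text
time: 11.55
position: [0.508, 0.1236, 0.054]
tcp_rot: [-0.701, 0.706, 0.084, -0.051]
ft_force: [0.8, -0.3, -1.2]
gripper_width: 0.0422
```

```bash
python3 mv.py .508 .1235 .053
```

```text
t 11.55 pos [0.508  0.1236 0.054 ] yaw 10.99 tilt [ 0.0478 -0.0021] F [ 0.8 -0.3 -1.2] w 0.0422
shift cm [-0.01  0.1  -0.01]
```

carry_out(
  targets=[
    [0, 0.15, 0, 0],
    [0, 0, 0, 0],
  ],
)

```text
time: 11.72
position: [0.5086, 0.1237, 0.053]
tcp_rot: [-0.701, 0.706, 0.085, -0.05]
ft_force: [-0.8, 0.6, -0.2]
gripper_width: 0.0422
```

```bash
python3 mv.py .508 .1235 .053;  python3 - <<'E'
from h import *
s=env.get_state()
d=save('wrist','w12.png');np.save('w12.npy',s,allow_pickle=True)
cv2.imwrite('pics/w12z.png',cv2.resize(d['img'][160:290,180:350,::-1],None,fx=4.5,fy=4.5,interpolation=cv2.INTER_CUBIC))
d=save('side','s12.png')
cv2.imwrite('pics/s12z.png',cv2.resize(d['img'][100:200,200:330,::-1],None,fx=5.5,fy=5.5,interpolation=cv2.INTER_CUBIC))
E
python3 mv.py .508 .1235 .053
```

```text
t 11.72 pos [0.5086 0.1237 0.053 ] yaw 10.99 tilt [ 0.049  -0.0019] F [-0.8  0.6 -0.2] w 0.0422
shift cm [-0.06  0.   -0.01]
t 11.82 pos [0.5087 0.1237 0.0533] yaw 10.99 tilt [ 0.0494 -0.0018] F [-0.2  0.5 -0.1] w 0.0423
shift cm [-0.08  0.02 -0.01]
```

View pics/s12z.png

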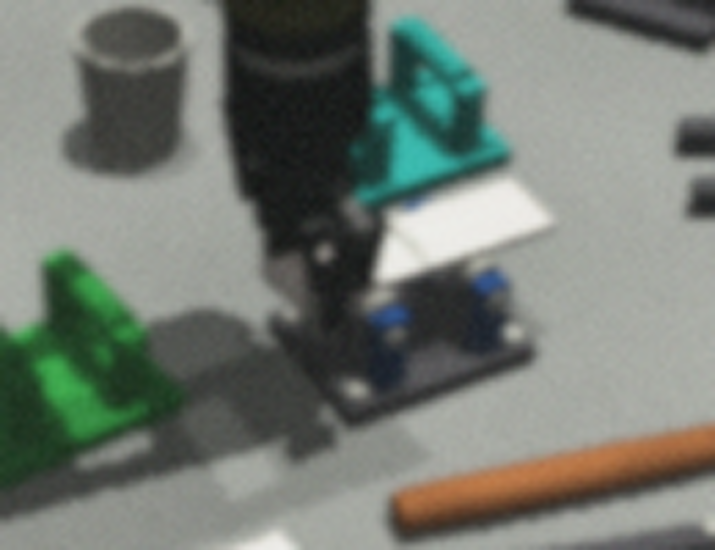

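View pics/w12z.png

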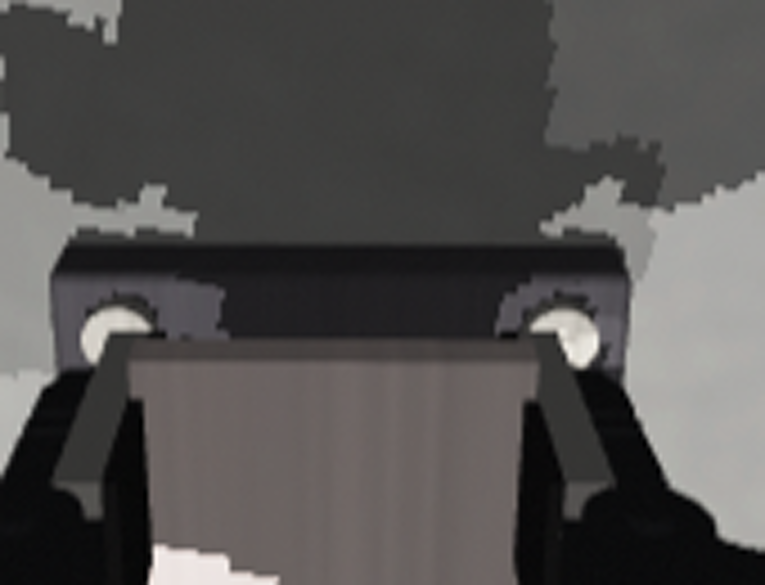

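carry_out(
  targets=[
    [-0.06, 0.12, 0, 0],
    [-0.03, 0.05, 0, 0],
  ],
)

```text
time: 11.98
position: [0.5088, 0.1237, 0.0526]
tcp_rot: [-0.701, 0.706, 0.086, -0.05]
ft_force: [-2.4, -0.8, 4.7]
gripper_width: 0.0424
```

```bash
python3 mv.py .508 .1235 .052
```

```text
t 11.98 pos [0.5088 0.1237 0.0526] yaw 11.0 tilt [ 0.0512 -0.0015] F [-2.4 -0.8  4.7] w 0.0424
shift cm [-0.08  0.06 -0.  ]
```

carry_out(
  targets=[
    [0, 0, 0, 0],
    [0, 0, 0, 0],
    [0, 0, 0, 0],
  ],
  claw=6.2,
)

```text
time: 12.23
position: [0.5091, 0.1237, 0.0528]
tcp_rot: [-0.701, 0.706, 0.086, -0.049]
ft_force: [0.4, 0.4, 0.2]
gripper_width: 0.0621
```

```bash
python3 - <<'E'
from h import *
s=env.get_state()
d=save('wrist','w13.png');np.save('w13.npy',s,allow_pickle=True)
cv2.imwrite('pics/w13z.png',cv2.resize(d['img'][160:290,180:350,::-1],None,fx=4.5,fy=4.5,interpolation=cv2.INTER_CUBIC))
E
python3 mv.py .508 .1235 .052
```

```text
t 12.28 pos [0.509  0.1237 0.0528] yaw 10.99 tilt [ 0.0521 -0.0015] F [0.3 0.1 0.8] w 0.0617
shift cm [-0.11  0.07  0.  ]
```

View pics/w13z.png

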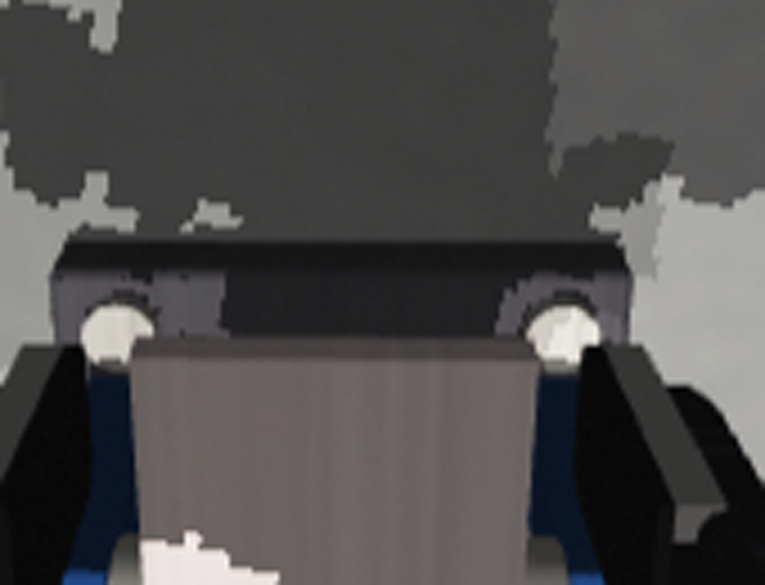

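carry_out(
  targets=[
    [0, -0.8, 0, 0],
    [0, -2, 0, 0],
    [0, -3, 0, 0],
    [0, -3.5, 0, 0],
    [0, -3.5, 0, 0],
    [-2, -2, 0, 0],
    [-3, 0, 0, 0],
    [-2, 0, 0, 0],
    [0, 0, 0, 0],
    [0, 0, 0, 0],
  ],
)

```text
time: 13.12
position: [0.4299, 0.11, 0.2094]
tcp_rot: [-0.701, 0.706, 0.087, -0.048]
ft_force: [0.7, 0.0, -0.5]
gripper_width: 0.0619
```

```bash
python3 - <<'E'
from h import *
s=env.get_state()
d=save('wrist','w14.png');np.save('w14.npy',s,allow_pickle=True)
d=save('side','s14.png')
cv2.imwrite('pics/s14z.png',cv2.resize(d['img'][100:200,200:330,::-1],None,fx=5.5,fy=5.5,interpolation=cv2.INTER_CUBIC))
E
python3 mv.py .508 .1235 .052
```

```text
t 13.22 pos [0.4303 0.1101 0.2088] yaw 10.99 tilt [ 0.0531 -0.0016] F [-0.2  0.2 -0.9] w 0.0621
shift cm [ 7.06 16.07  0.02]
```

View pics/w14.png

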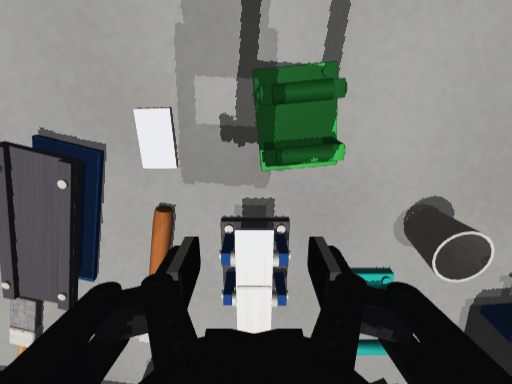

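View pics/s14z.png

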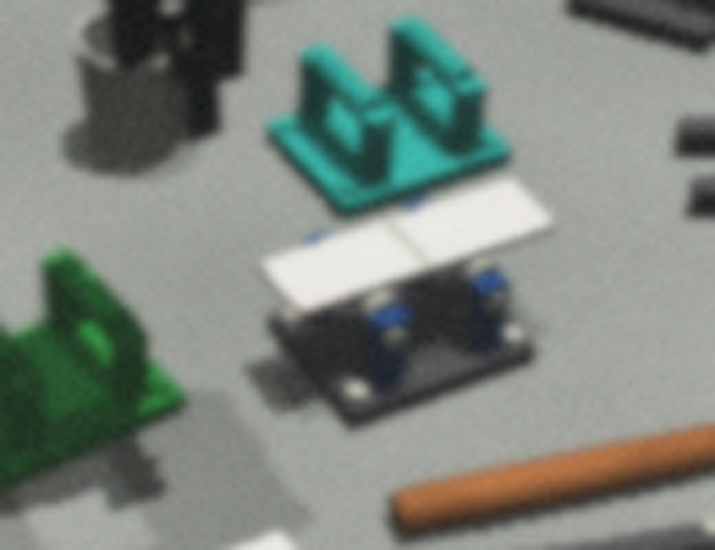

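```bash
python3 - <<'E'
from end import *
s=np.load('w14.npy',allow_pickle=True).item(); c=cam(m,s); print(c[2])
im=cv2.imread('pics/w14.png'); 
F=5.5; x0,y0=205,205
big=cv2.resize(im[y0:y0+100,x0:x0+100],None,fx=F,fy=F,interpolation=cv2.INTER_CUBIC)
cv2.imwrite('pics/w14r.png',big.copy())
x=np.array([.5695,.1355]);a=np.radians(11);Rz=np.array([[np.cos(a),-np.sin(a)],[np.sin(a),np.cos(a)]])
for q,col in [((0,-.0215,.077),(0,0,255)),((0,.0215,.077),(0,0,255)),((-.08,.0225,.075),(0,0,255)),((-.08,-.0225,.075),(0,0,255))]+[((i*.032,j*.036,.063),(0,255,0)) for i in(-1,1) for j in (-1,1)]+[((-.06,j*.048,.014),(0,255,0)) for j in (-1,1)]:
    p=proj(c,np.r_[Rz@q[:2]+x,q[2]]); print(q,np.round(p,1)); cv2.circle(big,tuple(int(v) for v in (p-[x0,y0]+.4)*F),5,col,1)
cv2.imwrite('pics/w14z.png',big)
E
```

```text
[0.34462068 0.09499912 0.34715522]
(0, -0.0215, 0.077) [236.8 287.5]
(0, 0.0215, 0.077) [271.6 287.7]
(-0.08, 0.0225, 0.075) [273.8 229.5]
(-0.08, -0.0225, 0.075) [234.3 229.4]
(-0.032, -0.036, 0.063) [225.3 258.9]
(-0.032, 0.036, 0.063) [283.3 259.1]
(0.032, -0.036, 0.063) [227.3 299.7]
(0.032, 0.036, 0.063) [281.5 300. ]
(-0.06, -0.048, 0.014) [219.7 220.8]
(-0.06, 0.048, 0.014) [289.5 221. ]
```

View pics/w14z.png

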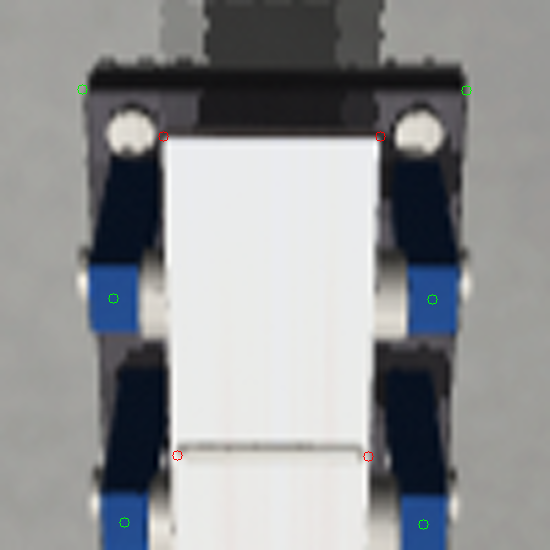

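View pics/w14r.png

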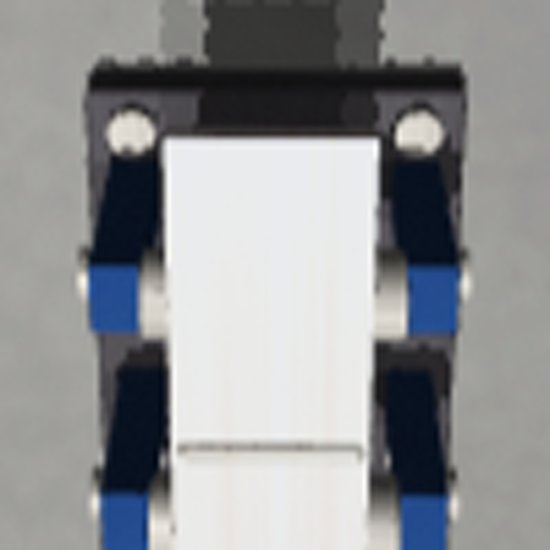

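```bash
python3 - <<'E'
from h import *
s=env.get_state()
for n in ['wrist','top','side']:
    d=save(n,n+'15.png'); c=cam(d,s)
    for q in ['strip','jig_seat','strip_end']:
        for r in env.place_of(q,n)[:4]: print(n,q,np.round(r['location'],1),round(r['confidence'],2),np.round(ray(c,r['location'],.07),4))
im=cv2.imread('pics/top15.png'); cv2.imwrite('pics/top15z.png',cv2.resize(im[100:230,150:330],None,fx=4.4,fy=4.4,interpolation=cv2.INTER_CUBIC))
E
python3 mv.py .43 .11 .2
```

```text
wrist strip [250.4 284.6] 0.59 [0.5712 0.131  0.07  ]
wrist jig_seat [304.9 124.6] 0.67 [0.3677 0.1483 0.07  ]
wrist jig_seat [369.1 336.7] 0.66 [0.6251 0.3059 0.07  ]
wrist strip_end [252.7 229.8] 0.55 [0.4941 0.1193 0.07  ]
top strip [197.4 145.7] 0.68 [0.574  0.1456 0.07  ]
top jig_seat [198.8 221.9] 0.95 [0.3658 0.1418 0.07  ]
top jig_seat [136.4 129.4] 0.91 [0.6233 0.3118 0.07  ]
top jig_seat [344.9 263.4] 0.85 [ 0.2489 -0.2384  0.07  ]
top jig_seat [199.6 148.5] 0.49 [0.566  0.1397 0.07  ]
side strip [275.5 146.8] 0.63 [0.5727 0.1272 0.07  ]
side jig_seat [273.4 142.5] 0.58 [0.5737 0.1482 0.07  ]
side jig_seat [206.2 153.7] 0.58 [0.3679 0.1552 0.07  ]
side strip_end [250.3 153.8] 0.8 [0.491 0.118 0.07 ]
side strip_end [308.4 188.5] 0.47 [ 0.5968 -0.0643  0.07  ]
t 13.82 pos [0.4299 0.11   0.2082] yaw 10.99 tilt [ 0.0517 -0.0018] F [-0.1  0.6 -0.4] w 0.0621
shift cm [-0.03  0.82  0.01]
```

View pics/top15z.png

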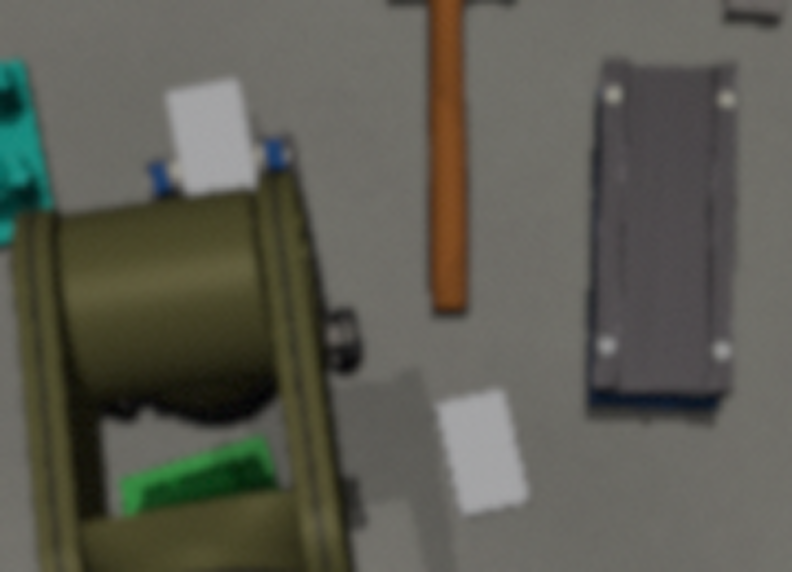

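carry_out(
  targets=[
    [-2, -1.5, -2, 0],
    [-3, -2, -3, 0],
    [-2.5, -2, -3, 0],
    [-1, -1, -2, 0],
    [0, 0, 0, 0],
    [0, 0, 0, 0],
    [0, 0, 0, 0],
  ],
)

```text
time: 14.4
position: [0.3621, -0.0038, 0.2698]
tcp_rot: [-0.7, 0.707, 0.086, -0.051]
ft_force: [0.2, 0.6, -0.9]
gripper_width: 0.0616
```

```bash
python3 mv.py .43 .11 .2; python3 - <<'E'
from h import *
s=env.get_state()
d=save('wrist','w16.png'); np.save('w16.npy',s,allow_pickle=True)
d=save('top','top16.png'); im=d['img'][:,:,::-1]; cv2.imwrite('pics/top16z.png',cv2.resize(im[110:190,165:245],None,fx=7,fy=7,interpolation=cv2.INTER_CUBIC))
E
```

```text
t 14.4 pos [ 0.3621 -0.0038  0.2698] yaw 11.18 tilt [ 0.0501 -0.0039] F [ 0.2  0.6 -0.9] w 0.0616
shift cm [8.52 7.27 9.94]
```

View pics/w16.png

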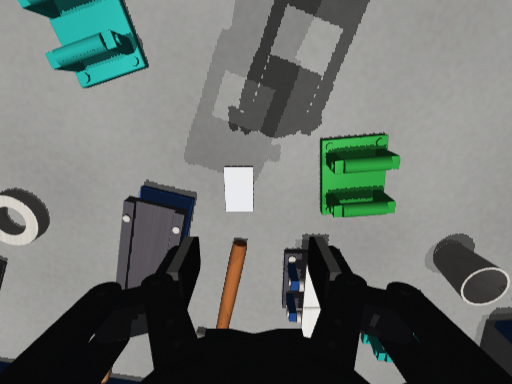

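View pics/top16z.png

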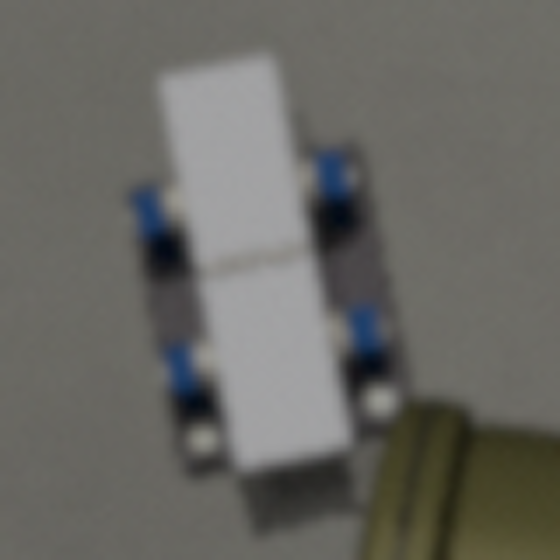

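```bash
python3 - <<'E'
from h import *
print(env.finish_job())
E
```

```text
the job is handed in; nothing more can be done
None
```

The strip now lies bead up across both rollers of the blue-blocked jig, and I handed the job in at about 14.5 s of the 58 s allowed.

**What I did:**
- With the fingers shut, I pushed the strip along the channel from its far end until it overhung the bed by about 49–50 mm.
- I pinched the overhanging end by its sides and lifted it level.
- I carried it clear of the hammer to the jig, lowered it until the wrist felt about 5 N, released it and backed off.

**Last checks:**
- **Wrist camera:** the strip's near end and the roller blocks sat within about 1 pixel of where they should be. The bead's visible line looked about 1.5–2 mm nearer the robot than midway.
- **Top camera, arm clear:** after allowing for height, the bead was about midway between the rollers. The strip was within about 1–2 mm of centre along their length, and square to them within about a degree.
- **Trained networks:** they put the strip's origin 2–11 mm from my measured seat, and up to about 5 mm from it in the wrist picture. I relied on the edge measurements instead.
- **Rest of the scene:** I saw no bystander out of place in the pictures. At hand-in the arm was holding clear of everything.

The tool picked up a tilt of 2–3 degrees during the moves that I could not correct. The strip still ended up resting on both rollers.

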